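# Load the transfer shuttle and hold its index plunger back

## Task

Load the locked transfer shuttle: stand the two loose bronze bushes on its deck beside the one already there, so that the three make one straight, close row along the fence, with gaps of a centimetre at most. Then pull the sprung index plunger by its black knob fully up to its stop, so that the pin is clear of its hole, and finish while still holding it there. Leave the shuttle in its loading position (I will slide it across myself) and the other things on the table where they are.

Things in the scene. Friction and masses are not known exactly. Their poses are not given: they have to be found in the camera images.
- fixture: Bed of the transfer shuttle, fixed: steel plate 144 x 205 mm with two rails. x points away from the robot (yaw within 0.2 rad), y left, z up; origin on the table under the middle of the deck. On its left a grey bracket (x within 25, y 46 to 101 mm, top 54 mm high) reaches over the shuttle's tongue and carries the index plunger; below the knob a nut and sleeve (radius under 12 mm) reach up to 66 mm.
- fence_mid (a point): On the shuttle's aluminium deck (46 mm above the table), at the foot of the fence on its right side, half-way along it; axes as the fixture's. The fence lies along x at y = 0 and stands 6 mm above the deck. Free deck: x -75 to +75, y 0 to 90 mm; 6 mm lips at both ends, left side open.
- shuttle (a joint): Travel of the shuttle along its rails to the right, m; 0 = loading position, where the plunger's pin locks it; 0.042 = other end.
- bush_on_mid (a point): Centre (half-way up, on the axis) of the bronze bush that already stands on the deck, its axis 20 mm from the fence. Plain upright cylinder with a bore, 32 mm in diameter, 34 mm high, about 0.1 kg.
- bush_1_mid (a point): Centre (half-way up, on the axis) of a like bronze bush, 32 mm in diameter, 34 mm high, standing loose on the table to the left of the shuttle.
- bush_2_mid (a point): The same for the second loose bronze bush, 32 mm in diameter, 34 mm high.
- knob (a point): Middle of the plunger's black pull knob, on its upright axis; moves with it; axes as the fixture's. The knob is a fluted cylinder 26 mm in diameter and 28 mm high (14 mm above and below this point); seated, this point is 81 mm above the table and the knob's underside 67 mm, 13 mm above the bracket. Pull straight up.
- plunger (a joint): How far the plunger is pulled up, m: 0 = pin seated (12 mm deep in the hole in the shuttle's tongue), 0.020 = against its stop, fully back. Spring and weight pull it back with 7 N at 0 and 12 N at 0.020 and snap it home when let go; the pin leaves the hole at 0.012.
- coupling: Hose coupling standing on the table, 38 mm in diameter, 64 mm high; bystander. Origin under its foot.
- nipple: Threaded hexagon nipple standing on end, 36 mm wide, 50 mm high; bystander. Origin under its foot.
- gear: Pump gear lying flat, 52 mm in diameter, 29 mm high; bystander. Origin under its centre.
- block: Valve block, 71 x 104 x 54 mm; bystander. Origin under its centre.
- nut: Large hexagon nut lying flat, 28 mm wide, 16 mm high; bystander. Origin under its centre.
- driver: Screwdriver lying on the table, 165 x 48 x 21 mm; bystander. Origin under its centre.
Things that resemble listed ones, but are neither listed nor needed, are in the scene too. What is shaped like the part that bears bush_1_mid but green or red is not meant.

How it is judged:
On the way, in this order (a step that is already met when the one before it is completed fails the run):
1. the three bushes stand in a row along the fence, let go, with the shuttle still locked by its pin (y of bush_on_mid in the frame of fence_mid between 0.01 and 0.029 m and z of bush_on_mid in the frame of fence_mid between 0.012 and 0.022 m and x of bush_on_mid in the frame of fence_mid between -0.075 and 0.075 m and angle between each of bush_on_mid, bush_1_mid, bush_2_mid's own z axis and vertical below 0.12 rad and y of bush_1_mid in the frame of fence_mid between 0.01 and 0.029 m and z of bush_1_mid in the frame of fence_mid between 0.012 and 0.022 m and x of bush_1_mid in the frame of fence_mid between -0.075 and 0.075 m and y of bush_2_mid in the frame of fence_mid between 0.01 and 0.029 m and z of bush_2_mid in the frame of fence_mid between 0.012 and 0.022 m and x of bush_2_mid in the frame of fence_mid between -0.075 and 0.075 m and horizontal distance between bush_on_mid and bush_1_mid below 0.088 m and horizontal distance between each of bush_on_mid, bush_1_mid and bush_2_mid below 0.088 m and contact force between the fingers and bush_on below 0.2 N and contact force between the fingers and bush_1 below 0.2 N and contact force between the fingers and bush_2 below 0.2 N and linear speed of each of bush_on, bush_1, bush_2 below 0.02 m/s and value of joint shuttle below 0.006 m and value of joint plunger below 0.002 m), for 0.2 s.
2. the plunger is pulled fully up by the fingers, with the row undisturbed (y of bush_on_mid in the frame of fence_mid between 0.01 and 0.029 m and z of bush_on_mid in the frame of fence_mid between 0.012 and 0.022 m and x of bush_on_mid in the frame of fence_mid between -0.075 and 0.075 m and angle between each of bush_on_mid, bush_1_mid, bush_2_mid's own z axis and vertical below 0.12 rad and y of bush_1_mid in the frame of fence_mid between 0.01 and 0.029 m and z of bush_1_mid in the frame of fence_mid between 0.012 and 0.022 m and x of bush_1_mid in the frame of fence_mid between -0.075 and 0.075 m and y of bush_2_mid in the frame of fence_mid between 0.01 and 0.029 m and z of bush_2_mid in the frame of fence_mid between 0.012 and 0.022 m and x of bush_2_mid in the frame of fence_mid between -0.075 and 0.075 m and horizontal distance between bush_on_mid and bush_1_mid below 0.088 m and horizontal distance between each of bush_on_mid, bush_1_mid and bush_2_mid below 0.088 m and value of joint plunger above 0.0165 m and velocity of joint plunger between -0.01 and 0.01 m/s and contact force between the fingers and plunger above 2 N and value of joint shuttle below 0.006 m), for 0.3 s.
At the end, for the whole second after the job is handed in: Three bushes upright on the deck, let go and at rest, each axis 10 to 29 mm from the fence, the outer two at most 88 mm apart; fingers hold the plunger (over 2 N) still at 16.5 mm or more of its 20 mm; shuttle within 6 mm of its loading position (all of step 2 and contact force between the fingers and bush_on below 0.2 N and contact force between the fingers and bush_1 below 0.2 N and contact force between the fingers and bush_2 below 0.2 N and linear speed of each of bush_on, bush_1, bush_2 below 0.02 m/s); the arm keeps its last pose, push and grip.
It fails at once if the coupling, nipple, gear, valve block, nut or screwdriver is moved by more than 30 mm (distance of any of coupling, nipple, gear, block, nut, driver from where it was at the start of the episode above 0.03 m).
It also fails if it takes over 66 s, if anything falls off the work surface, if the arm or the gripper's body presses on something with over 40 N, if the wrist force passes 120 N, or if a joint passes its speed limit or range.

## Robot

A 6-joint arm with a two-finger parallel gripper is mounted at the origin on a cart in front of the work surface, level with it; the furniture and walls round the work are solid. World frame = base frame: x ahead of the robot, y to its left, z up, the work surface at z = 0. Lengths are in m, angles in rad, forces in N, time in s.
With the tool pointing down it reaches from about 0.35 to 0.85 m from the base axis. Payload 8.1 kg.
Tool frame: the origin (TCP) lies at the very end of the fingers, on their centre line; the grasp point (between the pads) lies 19 mm behind it (bot.tcp_to_grasp is the distance from the TCP to the grasp point, in m); z points along the fingers, y is the line along which they close (so a half turn about z gives the same grasp; the last joint's range is limited). The gripper opens to 85 mm and grips with 20 to 120 N. Pads are 22 mm wide; open, the fingers measure 114 mm over their backs; the gripper's body (76 mm by 85 mm) begins 54 mm behind the grasp point. The pads swing forward as they close: fully open they stand 13 mm farther back than shut.
Start: joints at [-1.278, 0.13, 1.488, -0, 1.523, -0.085], TCP at [0.221, -0.558, 0.2] pointing down, gripper open.
Joint ranges: [-2.96, 2.96], [-0.89, 2.26], [0.02, 2.5], [-1.34, 4.48], [0, 2.73], [-2.66, 2.66]. Speed limits (rad/s): [2.39, 2.39, 2.79, 3.14, 3.14, 3.14].

## Interface

Orientations are given as a unit quaternion [w, x, y, z].
In Python, from rig import bot, viewer, workorder, spotter gives the robot as it stands. The module is installed in compiled form; this text tells all that it offers.
- The arm moves only by the shell command python3 -m jog 'ROWS'. ROWS is JSON, a list that holds one entry, the list of rows, each a list of 7 numbers: the turn, a rotation vector about the tool's x, y, z in degrees, then the shift along the tool's x, y, z in mm, then the opening, from -1 (shut) to 1 (fully open). In form: [[[rx, ry, rz, dx, dy, dz, gripper], ...]]. A call has 1 to 5 rows; each row is the pose to reach, as a shift and turn from the pose commanded when the call began, along the tool's axes at that moment; what a row does not reach only later rows make up. A row lasts 1/12 s, in which the tool goes at most 41.7 mm and 7.16 degrees, less where a joint would pass 70% of its speed; a pose out of reach is approached as far as the arm can. A call with a gripper value outside its range is refused whole. The fingers move at their own pace and stop on an object; the grip force is fixed at half the most. Time passes only in rows, so rows that repeat a pose let the fingers close. It gives the time, the measured TCP pose, the force, the opening and the grip force at its end, in the units of the state.
- bot.sense(): the state, without advancing time (a new reading comes with each control period).
- viewer.snapshot(name): name is "scene" or "top" or "wrist"; returns a dict with "image" (400x640x3 uint8, blue, green, red), "z_map" (400x640 float32, m along the optical axis (not along the pixel's ray), 0 where there is no reading), "mtx" (3x3 intrinsics, pixels), "k1" (the pictures are not rectified: a ray, as slopes to the right and down, at radius r is drawn at 1 + k1 r^2 times it, then the intrinsics apply), "R" (3x3) and "t" (3): a world point X has camera coordinates R X + t; the wrist camera has in their place "hand_eye" (4x4, takes a point from camera to tool coordinates, whose origin is the TCP and whose axes are the flange's). Camera axes: x right, y down, z forward; pixel columns grow to the right and rows downward; lengths in m; the calibration is good to about 2 mm. A picture is of the moment at which its call begins: read the wrist's pose just before it.
- workorder.hand_in(): hands the job in; it is judged then, once.
Trained networks look in the newest picture that a camera, given by its name, has taken for a name from the list of things; names that differ only in an ending like _2 or _b are one class to them, and where a whole thing is asked for, a point or a joint stands for the part that bears it (a point fixed in the world has none). Each returns a list of dicts, best first, with "score" (0 to 1); they miss things now and then, are a little off and sometimes report something else, mostly with a low value. They report only what shows in the picture. A call takes as long as a camera call. They do not tell look-alikes from the thing itself.
- spotter.look_for(camera, label): "pixel" ([column, row] in pixels, amid what is visible of it).
- spotter.silhouettes(camera, label): "region" (400x640 bool, what is visible of it) and "pixel" ([column, row] in pixels, amid what is visible of it).
The state is a dict: "t": time; "joint_pos": joint angles; "joint_vel": joint speeds; "effort": joint torques, N m; "tcp_pos": TCP position; "tool_rot": TCP orientation; "force": force on the tool from outside, world axes, zero at the start; "torque": the same for the moment, N m; "width": finger opening in m; "gripper_force": force on a finger pad.
Only numpy, scipy, OpenCV 4.12 (cv2) and the standard library are available. Lean on these libraries where they do the work, as an engineer would, in place of code of your own. Each camera call takes 0.05 s, during which the arm holds its last target. There are 200 camera calls.

## Working session

There is one attempt and no reset: what is moved stays moved. The work goes in short steps, Python scripts to look and compute and a shell command to move; the robot and the scene stay as the last step left them, time stands still between calls to the robot, and variables do not carry over. Pictures are saved under pics/ and viewed, at most 10 in all, crops included, and the job is handed in when it is done.

```bash
mkdir -p pics
cat > h.py <<'E'
import numpy as np, cv2
from scipy.spatial.transform import Rotation as Ro
from rig import bot, viewer, workorder, spotter
def snap(n):
    s=bot.sense(); d=viewer.snapshot(n)
    if 'R' in d: T=np.eye(4); T[:3,:3]=d['R']; T[:3,3]=d['t']; T=np.linalg.inv(T)
    else:
        q=s['tool_rot']; W=np.eye(4); W[:3,:3]=Ro.from_quat([q[1],q[2],q[3],q[0]]).as_matrix(); W[:3,3]=s['tcp_pos']; T=W@d['hand_eye']
    d['T']=T; return d
def cloud(d):
    u,v=np.meshgrid(np.arange(640),np.arange(400)); K=d['mtx']
    x=(u-K[0,2])/K[0,0]; y=(v-K[1,2])/K[1,1]; a,b=x.copy(),y.copy()
    for _ in range(8):
        f=1+d['k1']*(a*a+b*b); a,b=x/f,y/f
    z=d['z_map']; P=np.stack([a*z,b*z,z],-1)
    P=P@d['T'][:3,:3].T+d['T'][:3,3]; P[z==0]=np.nan; return P
def ringfit(P,ztop,tol=.004):
    # centre of top face points
    m=np.abs(P[:,2]-ztop)<tol; q=P[m][:,:2].astype(np.float32)
    return cv2.minEnclosingCircle(q), len(q)
def tool(dw):
    s=bot.sense(); q=s['tool_rot']; return Ro.from_quat([q[1],q[2],q[3],q[0]]).inv().apply(dw)*1000
E
python3 - <<'E'
from h import *
np.set_printoptions(precision=3,suppress=True)
s=bot.sense(); print(s['t'],s['tool_rot'],bot.tcp_to_grasp)
for c in ['scene','top']:
    d=snap(c); P=cloud(d); cv2.imwrite(f'pics/{c}.png',d['image'])
    for l in ['fixture','bush_1_mid','knob','coupling','nipple','gear','block','nut','driver']:
        for r in spotter.silhouettes(c,l)[:7]:
            p=P[r['region']]; p=p[~np.isnan(p[:,0])]
            if len(p): print(c,l,round(r['score'],2),np.round(r['pixel']),len(p),np.median(p,0),np.percentile(p[:,2],97), d['image'][r['region']].mean(0).round())
E
```

```text
0.0 [-0.001  0.982  0.188 -0.   ] 0.0187
scene fixture 0.82 [311. 212.] 4621 [0.593 0.021 0.045] 0.08092445224254281 [183. 182. 176.]
scene bush_1_mid 0.64 [191. 238.] 285 [0.701 0.255 0.026] 0.0364351635582262 [ 24.  27. 202.]
scene bush_1_mid 0.63 [238. 308.] 424 [0.506 0.268 0.023] 0.03608215922124771 [ 43.  45. 206.]
scene bush_1_mid 0.6 [266. 322.] 392 [0.446 0.247 0.025] 0.03651204138431778 [ 69. 158.  45.]
scene bush_1_mid 0.56 [236. 238.] 295 [0.651 0.186 0.026] 0.03686224600660443 [146. 203. 222.]
scene knob 0.55 [290. 204.] 179 [0.602 0.062 0.09 ] 0.09580306840700718 [60. 58. 57.]
scene coupling 0.96 [219. 270.] 521 [0.578 0.263 0.051] 0.065242002307585 [221. 226. 226.]
scene nipple 0.75 [217. 193.] 225 [0.776 0.15  0.034] 0.050589430925897336 [222. 228. 228.]
scene gear 0.59 [291. 199.] 174 [0.602 0.062 0.091] 0.09581968991175224 [58. 56. 56.]
scene gear 0.55 [221. 212.] 393 [0.734 0.171 0.021] 0.02944381911438873 [140. 146. 146.]
scene nut 0.47 [259. 248.] 147 [0.596 0.153 0.014] 0.01869235054668288 [215. 221. 221.]
top fixture 0.78 [318. 203.] 4209 [ 0.609 -0.008  0.045]
[... 341 characters left out ...]
3. 239.] 126 [0.509 0.267 0.031] 0.04026756924348529 [ 94.  95. 211.]
top bush_1_mid 0.43 [221. 165.] 114 [0.708 0.251 0.03 ] 0.03811640575770978 [ 73.  75. 196.]
top bush_1_mid 0.36 [214. 213.] 175 [0.586 0.255 0.056] 0.06778036433653005 [227. 229. 229.]
top coupling 0.67 [215. 209.] 213 [0.586 0.257 0.055] 0.0677481978380642 [221. 223. 224.]
top nipple 0.63 [260. 144.] 142 [0.778 0.143 0.038] 0.05353535755825969 [223. 224. 225.]
top nipple 0.45 [294. 196.] 90 [0.607 0.056 0.094] 0.09953070874167493 [121. 117. 117.]
top gear 0.66 [251. 158.] 243 [0.74  0.165 0.023] 0.03339009682755935 [167. 170. 171.]
top block 0.91 [411. 159.] 621 [ 0.713 -0.251  0.049] 0.05553887476958428 [173. 175. 177.]
```

Run:
```python
import cv2,numpy as np
a=cv2.imread('pics/scene.png')[130:380,130:450]; b=cv2.imread('pics/top.png')[110:310,180:440]
cv2.imwrite('pics/both.png',np.vstack([cv2.resize(a,(400,312),interpolation=2),cv2.resize(b,(400,288),interpolation=2)]))
cv2.imwrite('pics/s2.png',cv2.resize(a,(768,600),interpolation=2))
cv2.imwrite('pics/t2.png',cv2.resize(b,(780,600),interpolation=2))
```

```text
(no output)
```

View pics/s2.png

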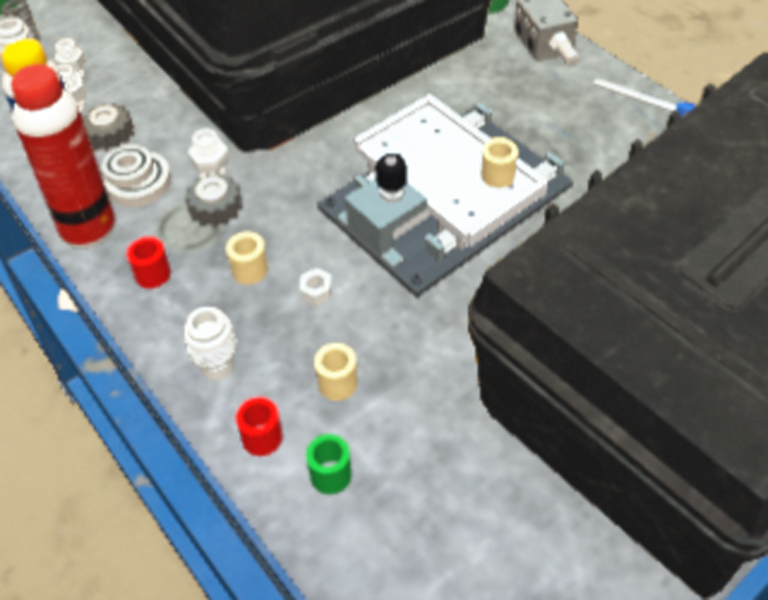

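View pics/t2.png

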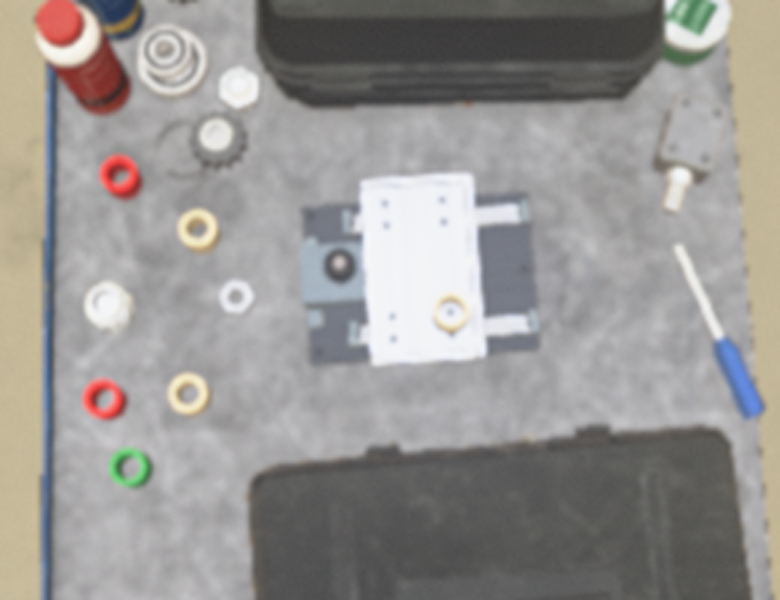

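Bronze candidates in top view: (246,187), (243,241) on the table and (330,214) on the deck. The two on the table are the plain bronze ones left of the shuttle. The red ones (220,169), (214,243) and the green one (223,266) have the wrong colour. The crops above confirm this.

Run:
```python
from h import *
np.set_printoptions(precision=4,suppress=True)
for c in ['top','scene']:
    d=snap(c); P=cloud(d); I=d['image']; hsv=cv2.cvtColor(I,cv2.COLOR_BGR2HSV)
    m=((hsv[...,0]>12)&(hsv[...,0]<28)&(hsv[...,1]>45)&(P[...,2]>.01)&(P[...,2]<.1)&(P[...,0]<.8)&(P[...,0]>.4)&(np.abs(P[...,1])<.3)).astype(np.uint8)
    n,L,st,ce=cv2.connectedComponentsWithStats(m)
    for i in range(1,n):
        if st[i,4]<40: continue
        p=P[L==i]; zt=np.percentile(p[:,2],92); (cc,r),k=ringfit(p,zt); print(c,'bronze',ce[i],st[i,4],zt,cc,r,k)
    if c=='top':
        wm=((I.min(2)>215)&(abs(P[...,2]-.048)<.01)&(P[...,0]>.45)&(P[...,0]<.75)&(abs(P[...,1])<.12)).astype(np.uint8)
        wm=cv2.morphologyEx(wm,cv2.MORPH_OPEN,np.ones((9,9)))
        q=P[wm>0]; print('deck',cv2.minAreaRect(q[:,:2].astype(np.float32)),np.median(q[:,2]),len(q))
        print(cv2.boxPoints(cv2.minAreaRect(q[:,:2].astype(np.float32))))
    k=(I.max(2)<110)&(P[...,2]>.085)&(P[...,2]<.11)&(abs(P[...,0]-.61)<.05)&(abs(P[...,1]-.06)<.05)
    p=P[k]; zt=np.percentile(p[:,2],90); print('knob',zt,ringfit(p,zt))
    a=P.reshape(-1,3); 
    for nm,lo,hi in [('near',(.0,-.3),(.5,.15)),('far',(.75,-.3),(1.1,.1)),('left',(.7,.2),(1,.5))]:
        b=a[(a[:,0]>lo[0])&(a[:,0]<hi[0])&(a[:,1]>lo[1])&(a[:,1]<hi[1])&(a[:,2]>.06)]
        if len(b): print(c,nm,np.percentile(b,[1,50,99],axis=0))
```

```text
top bronze [246.141  185.8846] 78 0.03817432021034567 (0.6565389633178711, 0.1826460361480713) 0.01606188528239727 24
deck ((0.6093779802322388, -0.009513266384601593), (0.08694488555192947, 0.1628064662218094), 66.05760955810547) 0.04713266153013773 1310
[[ 0.5173 -0.0162]
 [ 0.6661 -0.0823]
 [ 0.7014 -0.0028]
 [ 0.5526  0.0633]]
knob 0.09654198794405917 (((0.6058191061019897, 0.056302715092897415), 0.010854433290660381), 26)
top near [[ 0.1862 -0.2504  0.1232]
 [ 0.3089 -0.0479  0.1676]
 [ 0.4504  0.1225  0.5454]]
top far [[ 0.7547 -0.2131  0.0703]
 [ 0.8856 -0.0559  0.2242]
 [ 1.0702  0.0969  0.2343]]
top left [[0.7712 0.2356 0.0631]
 [0.807  0.2608 0.1428]
 [0.8823 0.2935 0.1881]]
scene bronze [337.8255 197.8468] 235 0.0802819308743095 (0.5683931112289429, -0.033287689089775085) 0.017055662348866463 65
scene bronze [232.0419 236.293 ] 215 0.03535397598382163 (0.6576524376869202, 0.18493269383907318) 0.01712789200246334 65
scene bronze [269.5023 284.5576] 217 0.034620222459006096 (0.5110945701599121, 0.19527533650398254) 0.015892714262008667 61
knob 0.0948850168330211 (((0.6073337197303772, 0.05914948508143425), 0.013041938655078411), 65)
scene near [[ 0.0272 -0.2257  0.0757]
 [ 0.1906  0.0836  0.2539]
 [ 0.4312  0.1286  0.5645]]
scene far [[ 0.7541 -0.2085  0.0633]
 [ 0.7956 -0.0348  0.2228]
 [ 1.0922  0.0976  0.2328]]
scene left [[0.7718 0.2412 0.0619]
 [0.7829 0.2765 0.1428]
 [0.8784 0.3007 0.1866]]
```

```bash
python3 -m jog '[[[0,0,6,0,0,-40,1],[0,0,12,0,0,-80,1],[0,0,18,0,0,-120,1],[0,0,18,0,0,-160,1],[0,0,18,0,0,-160,1]]]'
for i in 1 2 3 4; do python3 -m jog '[[[0,0,0,20,-31,0,1],[0,0,0,40,-61,0,1],[0,0,0,60,-92,0,1],[0,0,0,80,-122,0,1],[0,0,0,100,-153,0,1]]]'; done
python3 -m jog '[[[0,0,0,0,0,0,1],[0,0,0,0,0,0,1],[0,0,0,0,0,0,0.3]]]'
python3 - <<'E'
from h import *
d=snap('wrist'); cv2.imwrite('pics/w1.png',d['image']); np.savez('w1.npz',P=cloud(d),I=d['image'])
E
```

```text
t: 1.52
tcp_pos: [0.2221, -0.56, 0.3713]
tool_rot: [0.007, 0.999, 0.032, 0.002]
force: [0.8, -1.2, 2.2]
width: 0.0856
gripper_force: 0.0
t: 1.93
tcp_pos: [0.3119, -0.3973, 0.3603]
tool_rot: [0.0, 0.999, 0.032, 0.0]
force: [1.4, -0.5, 0.8]
width: 0.0853
gripper_force: 0.0
t: 2.35
tcp_pos: [0.402, -0.238, 0.3606]
tool_rot: [0.0, 0.999, 0.032, 0.0]
force: [1.2, 0.2, 0.5]
width: 0.0856
gripper_force: 0.0
t: 2.77
tcp_pos: [0.4921, -0.0788, 0.3606]
tool_rot: [0.0, 0.999, 0.032, 0.0]
force: [0.4, -0.4, 0.3]
width: 0.0855
gripper_force: 0.0
t: 3.18
tcp_pos: [0.5822, 0.0803, 0.3604]
tool_rot: [0.0, 0.999, 0.032, 0.0]
force: [0.8, -0.8, -0.1]
width: 0.0858
gripper_force: 0.0
t: 3.43
tcp_pos: [0.5815, 0.0784, 0.3602]
tool_rot: [0.0, 0.999, 0.032, -0.0]
force: [-0.0, -0.8, -0.2]
width: 0.0755
gripper_force: 0.0
```

View pics/w1.png

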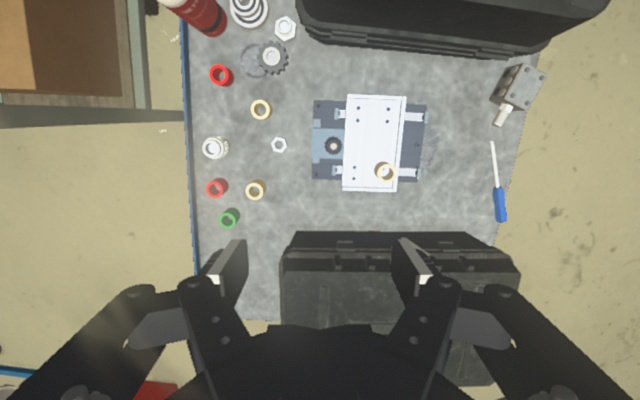

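The wrist view shows the shuttle deck (345-405, 95-190), its bush at (386,171), the knob at (333,146), and the loose bronze bushes at (260,109) and (255,190).

Run:
```python
from h import *
np.set_printoptions(precision=4,suppress=True)
z=np.load('w1.npz'); P=z['P']; I=z['I']; hsv=cv2.cvtColor(I,cv2.COLOR_BGR2HSV)
m=((hsv[...,0]>12)&(hsv[...,0]<28)&(hsv[...,1]>45)&(P[...,2]>.015)&(P[...,0]<.8)&(P[...,0]>.4)&(np.abs(P[...,1])<.25)).astype(np.uint8)
n,L,st,ce=cv2.connectedComponentsWithStats(m)
for i in range(1,n):
    if st[i,4]>30:
        p=P[L==i]; zt=np.percentile(p[:,2],85); print(ce[i],st[i,4],zt,ringfit(p,zt,.005))
w=((I.min(2)>150)&(abs(P[...,2]-.048)<.009)&(P[...,0]>.45)&(P[...,0]<.72)&(abs(P[...,1])<.12)).astype(np.uint8)
n,L,st,ce=cv2.connectedComponentsWithStats(w); i=1+st[1:,4].argmax(); print(st[i])
Q=P[L==i]
# rows: left/right edge points per image row
l=[];r=[]
ys=np.where(L==i)[0]
for v in range(ys.min()+6,ys.max()-6):
    us=np.where(L[v]==i)[0]; l.append(P[v,us.min()]);r.append(P[v,us.max()])
for e in (l,r):
    e=np.array(e); f=cv2.fitLine(e[:,:2].astype(np.float32),cv2.DIST_HUBER,0,.001,.001).ravel(); f=f if f[0]>0 else np.r_[-f[:2],f[2:]]
    print('edge yaw',np.arctan2(f[1],f[0]),f[2:],'y at x=.609',f[3]+(.609-f[2])*f[1]/f[0],np.median(e[:,2]))
print('rect',cv2.minAreaRect(Q[:,:2].astype(np.float32)))
k=(I.max(2)<90)&(P[...,2]>.08)&(P[...,2]<.11)&(abs(P[...,0]-.61)<.04)&(abs(P[...,1]-.06)<.04)
p=P[k]; print('knob',np.percentile(p[:,2],90),ringfit(p,np.percentile(p[:,2],80),.006))
for c in [0]:
    s=bot.sense(); print(s['joint_pos'],s['width'])
```

```text
[266.4444 108.4286] 63 0.035205658494502745 (((0.6587536931037903, 0.18407133221626282), 0.016036594286561012), 38)
[255.9444 108.9074] 54 0.03475920036163165 (((0.658347487449646, 0.18612533807754517), 0.011876281350851059), 29)
[379.3438 167.3281] 64 0.08058971362976607 (((0.5744850635528564, -0.026124119758605957), 0.013221762143075466), 27)
[388.6753 175.3636] 77 0.08016149445703143 (((0.5682424306869507, -0.0353536531329155), 0.011405509896576405), 27)
[255.7537 189.5299] 134 0.03512679032523487 (((0.5125829577445984, 0.1940268874168396), 0.015963412821292877), 65)
[112.0102 316.9511] 1369 0.4709221992703689 (((0.5899336338043213, 0.14262360334396362), 0.0074357520788908005), 693)
[549.1311 320.7213] 61 0.47235433201718535 (((0.5979820489883423, 0.011414464563131332), 0.0016043275827541947), 27)
[265.2778 329.2222] 36 0.4687323088239338 (((0.5907999277114868, 0.09542545676231384), 0.003925450146198273), 33)
[ 52.3556 354.7333] 45 0.4826712368676923 (((0.5892902612686157, 0.1485242247581482), 0.0020859853830188513), 33)
[602.0106 370.1596] 94 0.4903086366602783 (((0.5979952216148
[... 579 characters left out ...]
15326309204)Traceback (most recent call last):
  File "<stdin>", line 22, in <module>
    return _quantile_unchecked(
        a, q, axis, out, overwrite_input, method, keepdims, weights)
    return _ureduce(a,
                    func=_quantile_ureduce_func,
    ...<5 lines>...
                    overwrite_input=overwrite_input,
                    method=method)
    r = func(a, **kwargs)
    result = _quantile(arr,
                       quantiles=q,
    ...<2 lines>...
                       out=out,
                       weights=wgt)
    slices_having_nans = np.isnan(arr[-1, ...])
                                  ~~~^^^^^^^^^
IndexError: index -1 is out of bounds for axis 0 with size 0
```

```bash
python3 -m jog '[[[0,0,0,21,-25,20,0.4],[0,0,0,42,-50,40,0.4],[0,0,0,63,-75,60,0.4],[0,0,0,84,-100,80,0.4],[0,0,0,84,-100,110,0.4]]]'
python3 -m jog '[[[0,0,0,0,0,35,0.4],[0,0,0,0,0,70,0.4],[0,0,0,0,0,105,0.4],[0,0,0,0,0,130,0.4],[0,0,0,0,0,130,0.4]]]'
python3 - <<'E'
from h import *
s=bot.sense(); print(s['tcp_pos'],tool(np.array([.6583,.1845,.013])-s['tcp_pos']))
d=snap('wrist'); cv2.imwrite('pics/w2.png',d['image'])
E
```

```text
t: 3.9
tcp_pos: [0.6616, 0.1865, 0.2502]
tool_rot: [-0.001, 0.999, 0.032, 0.001]
force: [0.6, -0.6, -1.4]
width: 0.0599
gripper_force: 0.0
t: 4.32
tcp_pos: [0.6547, 0.181, 0.113]
tool_rot: [0.001, 1.0, 0.031, -0.005]
force: [-0.9, -0.2, -1.4]
width: 0.0599
gripper_force: 0.0
[0.65471651 0.18097176 0.11302767] [ 4.8741003  -3.47396846 99.97499005]
```

View pics/w2.png

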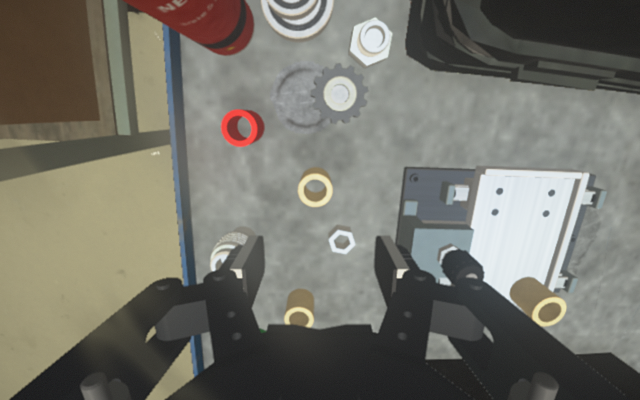

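The bush stands between the fingers at (315,188). The coupling (230,250) and nut (341,240) are clear of the fingers in x.

```bash
python3 -m jog '[[[0,0,0,0,0,30,0.4],[0,0,0,0,0,60,0.4],[0,0,0,0,0,60,0.4],[0,0,0,0,0,60,0.4]]]'
python3 - <<'E'
from h import *
s=bot.sense(); print(s['tcp_pos'],tool(np.array([.6583,.1845,.013])-s['tcp_pos']))
E
```

```text
t: 4.7
tcp_pos: [0.6589, 0.1828, 0.0614]
tool_rot: [0.0, 1.0, 0.031, -0.001]
force: [0.2, 0.3, 1.1]
width: 0.0599
gripper_force: 0.0
[0.65888777 0.18282476 0.06141666] [-0.43273838 -1.7204393  48.41670992]
```

```bash
python3 -m jog '[[[0,0,0,0,-2,25,0.4],[0,0,0,0,-2,48,0.4],[0,0,0,0,-2,48,0.4],[0,0,0,0,-2,48,0.4],[0,0,0,0,-2,48,-1]]]'
python3 -m jog '[[[0,0,0,0,0,0,-1],[0,0,0,0,0,0,-1],[0,0,0,0,0,0,-1],[0,0,0,0,0,0,-1],[0,0,0,0,0,0,-1]]]'
python3 -m jog '[[[0,0,0,0,0,-25,-1],[0,0,0,0,0,-50,-1],[0,0,0,0,0,-80,-1],[0,0,0,0,0,-110,-1],[0,0,0,0,0,-140,-1]]]'
```

```text
t: 5.12
tcp_pos: [0.6611, 0.1859, 0.0161]
tool_rot: [-0.0, 0.999, 0.032, 0.002]
force: [0.5, -0.1, -0.7]
width: 0.049
gripper_force: 0.0
t: 5.53
tcp_pos: [0.6592, 0.1857, 0.0128]
tool_rot: [-0.0, 0.999, 0.032, 0.0]
force: [0.2, 0.2, 0.2]
width: -0.0001
gripper_force: 0.0
t: 5.95
tcp_pos: [0.6586, 0.1856, 0.1536]
tool_rot: [0.0, 0.999, 0.032, -0.0]
force: [1.1, 0.1, -0.3]
width: -0.0001
gripper_force: 0.0
```

```bash
python3 -m jog '[[[0,0,0,0,0,0,0.4],[0,0,0,0,0,0,0.4],[0,0,0,0,0,0,0.4],[0,0,0,0,0,0,0.4]]]'
python3 - <<'E'
from h import *
np.set_printoptions(precision=4,suppress=True)
d=snap('wrist'); cv2.imwrite('pics/w3.png',d['image']); s=bot.sense(); print(s['tcp_pos'],d['hand_eye'])
for c in ['wrist','scene','top']:
    if c!='wrist': d=snap(c)
    P=cloud(d)
    for r in spotter.silhouettes(c,'bush_1_mid'):
        p=P[r['region']]; p=p[~np.isnan(p[:,0])]
        col=d['image'][r['region']].mean(0)
        if len(p): print(c,r['score'],np.round(r['pixel']),np.median(p,0),np.percentile(p[:,2],90),ringfit(p,np.percentile(p[:,2],85)),col)
E
```

```text
t: 6.28
tcp_pos: [0.6579, 0.1854, 0.1505]
tool_rot: [0.0, 0.999, 0.032, -0.001]
force: [0.1, -0.8, -0.0]
width: 0.0486
gripper_force: 0.0
[0.6578 0.1854 0.1502] [[-0.001  -0.9615 -0.2746  0.0699]
 [ 1.     -0.0013  0.0007 -0.0008]
 [-0.001  -0.2746  0.9615 -0.1739]
 [ 0.      0.      0.      1.    ]]
wrist 0.75 [320. 184.] [0.6564 0.1853 0.034 ] 0.03557701798103681 (((0.6579210162162781, 0.18518833816051483), 0.01617225632071495), 397) [153.1368 190.3508 200.4047]
wrist 0.66 [251. 133.] [0.7109 0.2561 0.0339] 0.03553650370369041 (((0.7105869054794312, 0.25503310561180115), 0.015978200361132622), 429) [ 69.2771  74.9522 197.9395]
wrist 0.51 [271. 319.] [0.4654 0.2395 0.0098] 0.0178675487529725 (((0.46387094259262085, 0.23909887671470642), 0.0066667161881923676), 31) [61.91 93.65 59.98]
scene 0.83 [268. 321.] [0.4449 0.2472 0.0248] 0.03567727966862566 (((0.4494047164916992, 0.24620455503463745), 0.016059257090091705), 141) [ 66.3789 155.9211  42.0026]
scene 0.61 [188. 239.] [0.701  0.2554 0.0266] 0.035683169479117205 (((0.7085840702056885, 0.2552749216556549), 0.01624121144413948), 94) [ 21.1255  24.428  203.2952]
```

View pics/w3.png

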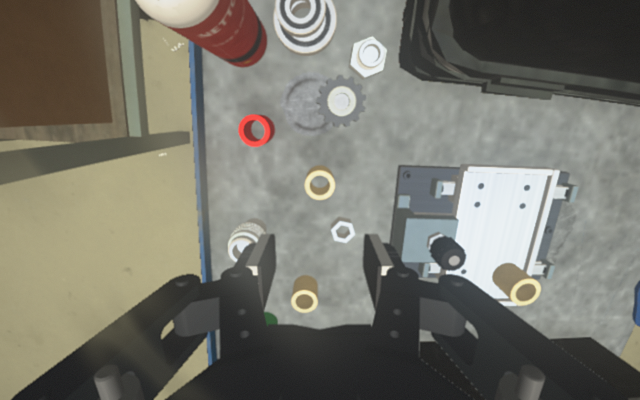

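The bush, seen at (320,184), still stands unmoved after the fingers closed on nothing. I'll check with the depth image where the fingertips actually are relative to the TCP.

Run:
```python
from h import *
np.set_printoptions(precision=4,suppress=True)
d=snap('wrist'); d['T']=d['hand_eye']; P=cloud(d); print(d['mtx'],d['k1'])
for (u0,u1) in [(215,278),(362,420)]:
    q=P[225:330,u0:u1].reshape(-1,3); q=q[(q[:,2]<.05)&(q[:,2]>-.2)]
    print(len(q),np.percentile(q,[1,10,50,90,99],axis=0))
    t=q[q[:,2]>np.percentile(q[:,2],97)]; print('tip',t.mean(0))
for v in (240,250,260,270,280,290): print(v,P[v,265],P[v,372])
```

```text
[[280.1796   0.     319.053 ]
 [  0.     280.1796 197.0713]
 [  0.       0.       1.    ]] -0.040073313944326595
3742 [[-0.0093 -0.0435 -0.1142]
 [ 0.0003 -0.037  -0.1113]
 [ 0.0119 -0.0306 -0.0821]
 [ 0.0174 -0.0219 -0.0498]
 [ 0.018  -0.015  -0.0397]]
tip [ 0.0037 -0.0313 -0.0401]
3502 [[-0.0096  0.0136 -0.1142]
 [-0.0005  0.02   -0.1111]
 [ 0.0116  0.029  -0.0771]
 [ 0.0174  0.0351 -0.0491]
 [ 0.018   0.042  -0.0395]]
tip [ 0.0031  0.0298 -0.04  ]
240 [-0.0616 -0.0609  0.1124] [-0.0794  0.0663  0.1507]
250 [-0.0938 -0.07    0.1521] [-0.0936  0.0672  0.1515]
260 [-0.1085 -0.071   0.1528] [-0.1081  0.068   0.1518]
270 [-0.122  -0.0714  0.1509] [-0.1223  0.0686  0.1509]
280 [-0.1381 -0.0727  0.1526] [-0.138   0.0697  0.1521]
290 [-0.1524 -0.0732  0.151 ] [-0.1523  0.0702  0.1505]
```

```bash
cat >> h.py <<'E'
def tips():
    d=snap('wrist'); d['T']=d['hand_eye']; P=cloud(d)[200:340,180:460].reshape(-1,3)
    q=P[(P[:,2]<.03)&(P[:,2]>-.1)&(abs(P[:,0])<.03)]
    for s in (-1,1):
        a=q[q[:,1]*s>0.001]; print('tip side',s,len(a),np.percentile(a,[2,98],axis=0).round(4).tolist(), a[:,2].max().round(4))
    print('w',bot.sense()['width'])
E
python3 -c "
from h import *; tips()"
python3 -m jog '[[[0,0,0,0,0,0,-0.25],[0,0,0,0,0,0,-0.25],[0,0,0,0,0,0,-0.25],[0,0,0,0,0,0,-0.25],[0,0,0,0,0,0,-0.25]]]'
python3 -c "
from h import *; tips()"
python3 -m jog '[[[0,0,0,0,0,0,-0.9],[0,0,0,0,0,0,-0.9],[0,0,0,0,0,0,-0.9],[0,0,0,0,0,0,-0.9],[0,0,0,0,0,0,-0.9]]]'
python3 -c "
from h import *; tips()"
python3 -m jog '[[[0,0,0,0,0,0,0.4],[0,0,0,0,0,0,0.4],[0,0,0,0,0,0,0.4],[0,0,0,0,0,0,0.4],[0,0,0,0,0,0,0.4]]]'
```

```text
tip side -1 4081 [[-0.0085, -0.0508, -0.0937], [0.0139, -0.0296, -0.0414]] -0.0363
tip side 1 4143 [[-0.0086, 0.028, -0.0941], [0.0138, 0.0494, -0.0414]] -0.0365
w 0.05997120690466489
t: 7.1
tcp_pos: [0.659, 0.1857, 0.1524]
tool_rot: [-0.0, 0.999, 0.032, 0.0]
force: [-0.8, 0.0, 0.7]
width: 0.0321
gripper_force: 0.0
tip side -1 5706 [[-0.0089, -0.0492, -0.0991], [0.017, -0.0165, -0.0406]] -0.0317
tip side 1 5690 [[-0.0091, 0.015, -0.099], [0.0169, 0.0476, -0.0407]] -0.0313
w 0.03187878115828908
t: 7.57
tcp_pos: [0.659, 0.1857, 0.1524]
tool_rot: [-0.0, 0.999, 0.032, 0.0]
force: [0.6, 1.0, -0.3]
width: 0.0041
gripper_force: 0.0
tip side -1 5764 [[-0.0078, -0.0431, -0.0994], [0.0171, -0.0031, -0.0425]] -0.0342
tip side 1 5712 [[-0.0078, 0.0019, -0.0994], [0.0171, 0.0417, -0.0425]] -0.0344
w 0.004177172137150833
t: 8.03
tcp_pos: [0.659, 0.1857, 0.1524]
tool_rot: [-0.0, 0.999, 0.032, 0.0]
force: [-0.5, 0.5, 0.6]
width: 0.0598
gripper_force: 0.0
```

The depth image puts the real fingertips about 32 mm behind the reported TCP at this width, so I closed above the bush. I'll descend further, watching the force.

```bash
python3 -m jog '[[[0,0,0,-0.5,0,35,0.4],[0,0,0,-0.5,0,70,0.4],[0,0,0,-0.5,0,105,0.4],[0,0,0,-0.5,0,140,0.4],[0,0,0,-0.5,0,140,0.4]]]'
python3 -m jog '[[[0,0,0,0,0,12,0.4],[0,0,0,0,0,22,0.4],[0,0,0,0,0,22,0.4],[0,0,0,0,0,22,0.4]]]'
python3 -m jog '[[[0,0,0,0,0,10,0.4],[0,0,0,0,0,10,0.4],[0,0,0,0,0,10,-1],[0,0,0,0,0,10,-1],[0,0,0,0,0,10,-1]]]'
python3 -m jog '[[[0,0,0,0,0,0,-1],[0,0,0,0,0,0,-1]]]'
```

```text
t: 8.45
tcp_pos: [0.6519, 0.1842, 0.003]
tool_rot: [0.001, 0.999, 0.032, -0.007]
force: [-1.5, 0.3, -2.8]
width: 0.0592
gripper_force: 0.0
t: 8.78
tcp_pos: [0.6595, 0.1858, -0.0081]
tool_rot: [-0.0, 0.999, 0.032, 0.001]
force: [0.1, 0.3, 0.6]
width: 0.0597
gripper_force: 0.0
t: 9.2
tcp_pos: [0.659, 0.1857, -0.0187]
tool_rot: [-0.0, 0.999, 0.032, 0.001]
force: [0.7, 1.0, -0.6]
width: 0.0298
gripper_force: 59.2
t: 9.37
tcp_pos: [0.659, 0.1857, -0.0189]
tool_rot: [-0.0, 0.999, 0.032, 0.001]
force: [0.5, -0.0, 3.2]
width: 0.0298
gripper_force: 59.7
```

```bash
python3 -m jog '[[[0,0,0,0,0,-30,-1],[0,0,0,0,0,-65,-1],[0,0,0,0,0,-100,-1],[0,0,0,0,0,-140,-1],[0,0,0,0,0,-180,-1]]]'
python3 -m jog '[[[0,0,0,-16,35,0,-1],[0,0,0,-32,70,0,-1],[0,0,0,-48,105,0,-1],[0,0,0,-64,140,0,-1],[0,0,0,-69,152,0,-1]]]'
python3 -m jog '[[[0,0,0,0,0,0,-1],[0,0,0,0,0,0,-1],[0,0,0,0,0,0,-1]]]'
python3 - <<'E'
from h import *
d=snap('wrist'); cv2.imwrite('pics/w4.png',d['image']); np.savez('w4.npz',P=cloud(d),I=d['image'])
E
```

```text
t: 9.78
tcp_pos: [0.6575, 0.1854, 0.1612]
tool_rot: [0.0, 0.999, 0.032, -0.001]
force: [0.8, -0.1, -0.9]
width: 0.0302
gripper_force: 59.6
t: 10.2
tcp_pos: [0.5974, 0.0253, 0.1601]
tool_rot: [0.001, 1.0, 0.031, -0.001]
force: [-0.1, 0.1, -1.2]
width: 0.03
gripper_force: 59.7
t: 10.45
tcp_pos: [0.5995, 0.0304, 0.1604]
tool_rot: [-0.0, 0.999, 0.032, 0.0]
force: [0.2, 0.1, -1.2]
width: 0.0302
gripper_force: 59.7
```

View pics/w4.png

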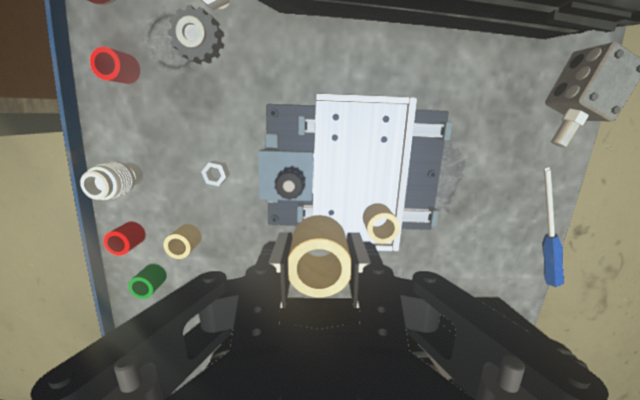

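The bush is held straight in the fingers (320,265). The deck bush is at (382,224), the fence runs from (408,100) to (395,248), and the knob is at (289,183).

Run:
```python
from h import *
np.set_printoptions(precision=4,suppress=True)
z=np.load('w4.npz'); P=z['P']; I=z['I']
def near(x0,x1,y0,y1,z0,z1):
    return (P[...,0]>x0)&(P[...,0]<x1)&(P[...,1]>y0)&(P[...,1]<y1)&(P[...,2]>z0)&(P[...,2]<z1)
m=near(.53,.61,-.07,.005,.076,.086); p=P[m]; print('on',ringfit(p,np.median(p[:,2]),.005),np.median(p[:,2]))
m=near(.53,.69,-.08,-.03,.0495,.056); p=P[m]
f=cv2.fitLine(p[:,:2].astype(np.float32),cv2.DIST_HUBER,0,.001,.001).ravel(); yaw=np.arctan(f[1]/f[0]); print('fence',len(p),f,yaw)
n=np.array([-np.sin(yaw),np.cos(yaw)]); o=(p[:,:2]-f[2:])@n; print('offset spread',np.percentile(o,[5,25,50,75,95]))
# fixture dark plate outline
m=near(.5,.72,-.15,.13,.003,.02)&(I.max(2)<110); print('plate',m.sum(),cv2.minAreaRect(P[m][:,:2].astype(np.float32)))
m=near(.5,.72,-.06,.05,.043,.0495)&(I.min(2)>150); p=P[m]
print('deck',cv2.minAreaRect(p[:,:2].astype(np.float32)))
m=near(.57,.65,.02,.10,.088,.105); p=P[m]; print('knob',ringfit(p,np.median(p[:,2]),.006),np.median(p[:,2]))
```

```text
on (((0.5697137713432312, -0.03314546123147011), 0.01637631095945835), 516) 0.08070219605383458
fence 1171 [ 0.9997  0.0248  0.624  -0.0543] 0.02477434
offset spread [-0.0037 -0.0019  0.0003  0.0023  0.0182]
plate 386 ((0.6127842664718628, -0.007891885936260223), (0.1405673325061798, 0.20269131660461426), 1.5737029314041138)
deck ((0.6110978126525879, -0.007219333201646805), (0.1524217277765274, 0.0909508764743805), 1.5456067323684692)
knob (((0.6095618605613708, 0.058358531445264816), 0.014096719212830067), 680) 0.09454969810242725
```

```bash
python3 -m jog '[[[0,0,2.1,2,30,0,-1],[0,0,2.1,5,63,0,-1],[0,0,2.1,5,63,40,-1],[0,0,2.1,5,63,80,-1],[0,0,2.1,5,63,80,-1]]]'
python3 -m jog '[[[0,0,0,0,0,0,-1],[0,0,0,0,0,0,-1],[0,0,0,0,0,0,-1]]]'
python3 - <<'E'
from h import *
s=bot.sense(); print(tool(np.array([.6085,-.0321,.028])-s['tcp_pos']),s['tool_rot'])
E
```

```text
t: 10.92
tcp_pos: [0.6027, -0.0314, 0.0712]
tool_rot: [-0.001, 1.0, 0.014, -0.007]
force: [-2.2, 0.7, -3.6]
width: 0.0299
gripper_force: 59.8
t: 11.17
tcp_pos: [0.6106, -0.0324, 0.0837]
tool_rot: [0.0, 1.0, 0.014, 0.002]
force: [-0.4, 0.2, -0.0]
width: 0.0298
gripper_force: 59.8
[-2.33588555 -0.42440372 55.66418458] [3.02157141e-04 9.99897521e-01 1.41306543e-02 2.27615697e-03]
```

```bash
python3 -m jog '[[[0,0,0,-1,0,20,-1],[0,0,0,-1,0,40,-1],[0,0,0,-1,0,40,-1],[0,0,0,-1,0,40,-1],[0,0,0,-1,0,40,-1]]]'
python3 - <<'E'
from h import *
s=bot.sense(); print(tool(np.array([.6085,-.0321,.027])-s['tcp_pos']),s['tool_rot'])
E
```

```text
t: 11.58
tcp_pos: [0.6089, -0.033, 0.0429]
tool_rot: [0.0, 1.0, 0.014, 0.002]
force: [1.0, -0.1, -0.6]
width: 0.0299
gripper_force: 59.8
[-0.38426848 -0.89594472 15.91676757] [2.16307887e-04 9.99905102e-01 1.36886593e-02 1.53634445e-03]
```

```bash
python3 -m jog '[[[0,0,0,0,-1,5,-1],[0,0,0,0,-1,10,-1],[0,0,0,0,-1,13,-1],[0,0,0,0,-1,13,-1],[0,0,0,0,-1,13,-1]]]'
python3 -m jog '[[[0,0,0,0,0,1,-1],[0,0,0,0,0,2,-1],[0,0,0,0,0,2,-1]]]'
```

```text
t: 12.0
tcp_pos: [0.6071, -0.032, 0.0273]
tool_rot: [-0.0, 1.0, 0.013, -0.0]
force: [0.4, 0.4, -0.8]
width: 0.0302
gripper_force: 59.8
t: 12.25
tcp_pos: [0.6074, -0.0321, 0.0271]
tool_rot: [0.0, 1.0, 0.013, 0.0]
force: [-7.6, 0.5, 12.8]
width: 0.0298
gripper_force: 61.2
```

```bash
python3 -m jog '[[[0,0,0,0,0,-1,0.2],[0,0,0,0,0,-1,0.2],[0,0,0,0,0,-1,0.2],[0,0,0,0,0,-1,0.2]]]'
python3 -m jog '[[[0,0,0,0,0,-20,0.2],[0,0,0,0,0,-50,0.2],[0,0,0,0,0,-85,0.4],[0,0,0,0,0,-120,0.4],[0,0,0,0,0,-133,0.4]]]'
python3 -m jog '[[[0,0,0,0,0,0,0.4],[0,0,0,0,0,0,0.4],[0,0,0,0,0,0,0.4]]]'
python3 - <<'E'
from h import *
d=snap('wrist');P=cloud(d)
c=np.array([.611,-.0075]);R=np.array([[1,.027],[-.027,1]])
p=P.reshape(-1,3); l=(p[:,:2]-c)@R.T
m=(abs(l[:,0])<.08)&(l[:,1]<.01)&(l[:,1]>-.05)&(abs(p[:,2]-.081)<.006)
L=l[m]; H=np.histogram(L[:,0],bins=np.arange(-.08,.08,.004)); print(H[0].tolist())
for x0 in(-.042,-.004,):
    q=L[abs(L[:,0]-x0)<.0185]; print(len(q),cv2.minEnclosingCircle(q.astype(np.float32)),'fence dist',cv2.minEnclosingCircle(q.astype(np.float32))[0][1]+.045)
s=bot.sense(); print(s['tcp_pos'],s['tool_rot'],tool(np.array([.5125,.1945,.12])-s['tcp_pos']))
E
```

```text
t: 12.58
tcp_pos: [0.6072, -0.0321, 0.0262]
tool_rot: [-0.0, 1.0, 0.013, -0.0]
force: [0.0, -0.4, 0.5]
width: 0.051
gripper_force: 0.0
t: 13.0
tcp_pos: [0.6099, -0.0324, 0.1655]
tool_rot: [0.001, 1.0, 0.014, 0.004]
force: [1.5, -0.2, 1.9]
width: 0.0597
gripper_force: 0.0
t: 13.25
tcp_pos: [0.6063, -0.0319, 0.1576]
tool_rot: [-0.0, 1.0, 0.013, -0.001]
force: [0.2, -0.6, 0.0]
width: 0.0597
gripper_force: 0.0
[0, 0, 0, 0, 0, 30, 97, 69, 52, 39, 45, 70, 91, 42, 6, 89, 87, 55, 51, 44, 56, 101, 61, 0, 0, 0, 0, 0, 0, 0, 0, 0, 0, 0, 0, 0, 0, 0, 0]
535 ((-0.042424023151397705, -0.025454241782426834), 0.016476187855005264) fence dist 0.019545758217573164
550 ((-0.005231982097029686, -0.024249739944934845), 0.016258616000413895) fence dist 0.020750260055065153
[ 0.60594762 -0.03186723  0.15705661] [-2.56115905e-04  9.99907625e-01  1.34806679e-02 -1.71671931e-03] [ -87.18334311 -228.78338697   37.4833175 ]
```

```bash
python3 -m jog '[[[0,0,0,-13,-34,0,0.4],[0,0,0,-26,-68,0,0.4],[0,0,0,-39,-102,0,0.4],[0,0,0,-52,-136,0,0.4],[0,0,0,-65,-170,0,0.4]]]'
python3 -m jog '[[[0,0,0,-13,-34,10,0.4],[0,0,0,-24,-59,40,0.4],[0,0,0,-24,-59,40,0.4],[0,0,0,-24,-59,40,0.4],[0,0,0,-24,-59,40,0.4]]]'
python3 - <<'E'
from h import *
d=snap('wrist');P=cloud(d); p=P.reshape(-1,3)
m=(abs(p[:,0]-.5125)<.024)&(abs(p[:,1]-.1945)<.024)&(abs(p[:,2]-.035)<.005); r=ringfit(p[m],.035,.006); print(r)
s=bot.sense(); print(s['tcp_pos'],s['tool_rot'],tool(np.array([*r[0][0],-.019])-s['tcp_pos']))
E
```

```text
t: 13.72
tcp_pos: [0.5355, 0.1372, 0.1571]
tool_rot: [0.0, 1.0, 0.013, -0.002]
force: [0.9, 0.3, 0.0]
width: 0.0599
gripper_force: 0.0
t: 14.13
tcp_pos: [0.5114, 0.194, 0.1182]
tool_rot: [0.001, 1.0, 0.014, -0.001]
force: [0.1, -0.2, -0.3]
width: 0.0598
gripper_force: 0.0
(((0.5120380520820618, 0.19477339088916779), 0.016311874613165855), 510)
[0.51239379 0.19375647 0.11925017] [ 2.54375322e-04  9.99911646e-01  1.32896673e-02 -1.41521608e-04] [ -0.28852607  -1.09582683 138.24972128]
```

```bash
python3 -m jog '[[[0,0,0,0,-1,35,0.4],[0,0,0,0,-1,70,0.4],[0,0,0,0,-1,100,0.4],[0,0,0,0,-1,100,0.4],[0,0,0,0,-1,100,0.4]]]'
python3 -m jog '[[[0,0,0,0,0,15,0.4],[0,0,0,0,0,28,0.4],[0,0,0,0,0,38,0.4],[0,0,0,0,0,38,0.4],[0,0,0,0,0,38,0.4]]]'
python3 -m jog '[[[0,0,0,0,0,0,-1],[0,0,0,0,0,0,-1],[0,0,0,0,0,0,-1],[0,0,0,0,0,0,-1],[0,0,0,0,0,0,-1]]]'
python3 -m jog '[[[0,0,0,0,0,-25,-1],[0,0,0,0,0,-60,-1],[0,0,0,0,0,-100,-1],[0,0,0,0,0,-140,-1],[0,0,0,0,0,-180,-1]]]'
```

```text
t: 14.6
tcp_pos: [0.5113, 0.1941, 0.0186]
tool_rot: [0.001, 1.0, 0.013, -0.002]
force: [-0.4, 0.2, -0.5]
width: 0.0598
gripper_force: 0.0
t: 15.02
tcp_pos: [0.512, 0.1953, -0.0184]
tool_rot: [0.0, 1.0, 0.013, -0.0]
force: [-0.2, -1.2, 0.6]
width: 0.0598
gripper_force: 0.0
t: 15.43
tcp_pos: [0.5132, 0.1958, -0.0173]
tool_rot: [-0.0, 1.0, 0.014, 0.001]
force: [-0.3, -1.1, 5.8]
width: 0.0297
gripper_force: 59.8
t: 15.85
tcp_pos: [0.5114, 0.1953, 0.1631]
tool_rot: [0.0, 1.0, 0.014, -0.0]
force: [1.0, -0.3, -0.9]
width: 0.0293
gripper_force: 59.6
```

```bash
python3 -m jog '[[[0,0,0,18,33,0,-1],[0,0,0,36,66,0,-1],[0,0,0,54,99,0,-1],[0,0,0,72,132,0,-1],[0,0,0,90,165,0,-1]]]'
python3 -m jog '[[[0,0,0,18,33,0,-1],[0,0,0,36,65,20,-1],[0,0,0,36,65,50,-1],[0,0,0,36,65,80,-1],[0,0,0,36,65,80,-1]]]'
python3 -m jog '[[[0,0,0,0,0,10,-1],[0,0,0,0,0,20,-1],[0,0,0,0,0,30,-1],[0,0,0,0,0,30,-1],[0,0,0,0,0,30,-1]]]'
python3 - <<'E'
from h import *
s=bot.sense(); print(tool(np.array([.6445,-.0311,.028])-s['tcp_pos']),s['tool_rot'])
E
```

```text
t: 16.27
tcp_pos: [0.607, 0.0315, 0.1616]
tool_rot: [-0.0, 1.0, 0.014, 0.0]
force: [0.2, -0.0, -1.5]
width: 0.0294
gripper_force: 59.6
t: 16.68
tcp_pos: [0.6391, -0.0313, 0.0734]
tool_rot: [-0.001, 1.0, 0.013, -0.006]
force: [-1.3, 0.6, -1.8]
width: 0.0298
gripper_force: 59.6
t: 17.1
tcp_pos: [0.6442, -0.0307, 0.0516]
tool_rot: [0.0, 1.0, 0.014, -0.0]
force: [-0.3, -0.7, -1.1]
width: 0.0295
gripper_force: 59.6
[ 0.31331018  0.45681595 23.64056965] [ 1.23751478e-05  9.99904780e-01  1.37996191e-02 -2.68525977e-05]
```

```bash
python3 -m jog '[[[0,0,0,0,0,8,-1],[0,0,0,0,0,15,-1],[0,0,0,0,0,20,-1],[0,0,0,0,0,20,-1],[0,0,0,0,0,20,-1]]]'
python3 -m jog '[[[0,0,0,0,0,2,-1],[0,0,0,0,0,4,-1],[0,0,0,0,0,4,-1],[0,0,0,0,0,4,-1]]]'
```

```text
t: 17.52
tcp_pos: [0.6436, -0.031, 0.0306]
tool_rot: [-0.0, 1.0, 0.013, -0.001]
force: [0.2, -1.3, -1.4]
width: 0.0296
gripper_force: 59.6
t: 17.85
tcp_pos: [0.6449, -0.0311, 0.0287]
tool_rot: [0.0, 1.0, 0.014, 0.001]
force: [-2.8, 0.6, 6.0]
width: 0.0296
gripper_force: 60.4
```

```bash
python3 -m jog '[[[0,0,0,0,0,0,0.2],[0,0,0,0,0,0,0.2],[0,0,0,0,0,0,0.2],[0,0,0,0,0,0,0.2]]]'
python3 -m jog '[[[0,0,0,0,0,-20,0.2],[0,0,0,0,0,-50,0.2],[0,0,0,0,0,-85,0.2],[0,0,0,0,0,-120,0.2],[0,0,0,0,0,-133,0.2]]]'
python3 -m jog '[[[0,0,0,0,0,0,0.2],[0,0,0,0,0,0,0.2],[0,0,0,0,0,0,0.2]]]'
python3 - <<'E'
from h import *
d=snap('wrist');P=cloud(d); cv2.imwrite('pics/w5.png',d['image'])
c=np.array([.611,-.0075]);R=np.array([[1,.027],[-.027,1]])
p=P.reshape(-1,3); l=(p[:,:2]-c)@R.T
L=l[(abs(l[:,0])<.08)&(l[:,1]<.01)&(l[:,1]>-.05)&(abs(p[:,2]-.081)<.006)]
for x0 in(-.042,-.005,.033):
    q=L[abs(L[:,0]-x0)<.0185]; print(len(q),cv2.minEnclosingCircle(q.astype(np.float32)))
m=(abs(p[:,0]-.61)<.03)&(abs(p[:,1]-.058)<.03)&(p[:,2]>.085)&(p[:,2]<.11)
r=ringfit(p[m],np.median(p[m][:,2]),.004); print('knob',r,np.median(p[m][:,2]))
s=bot.sense(); print(s['tcp_pos'],tool(np.array([*r[0][0],.12])-s['tcp_pos']))
E
```

```text
t: 18.18
tcp_pos: [0.6442, -0.0311, 0.0273]
tool_rot: [-0.0, 1.0, 0.013, -0.0]
force: [0.3, 0.2, -0.4]
width: 0.0511
gripper_force: 0.0
t: 18.6
tcp_pos: [0.6469, -0.0314, 0.1669]
tool_rot: [0.001, 1.0, 0.014, 0.004]
force: [0.6, 0.2, 0.5]
width: 0.0514
gripper_force: 0.0
t: 18.85
tcp_pos: [0.6434, -0.0309, 0.1588]
tool_rot: [-0.0, 1.0, 0.014, -0.001]
force: [1.5, -0.7, -0.4]
width: 0.0511
gripper_force: 0.0
513 ((-0.041140999644994736, -0.024750206619501114), 0.01687212660908699)
534 ((-0.0049371737986803055, -0.024122029542922974), 0.016477074474096298)
552 ((0.032572437077760696, -0.024772884324193), 0.016341598704457283)
knob (((0.6106502413749695, 0.05861791968345642), 0.013987244106829166), 591) 0.09417245023031817
[ 0.64295503 -0.0308702   0.15804737] [-29.74580446 -90.30674583  38.19952687]
```

View pics/w5.png

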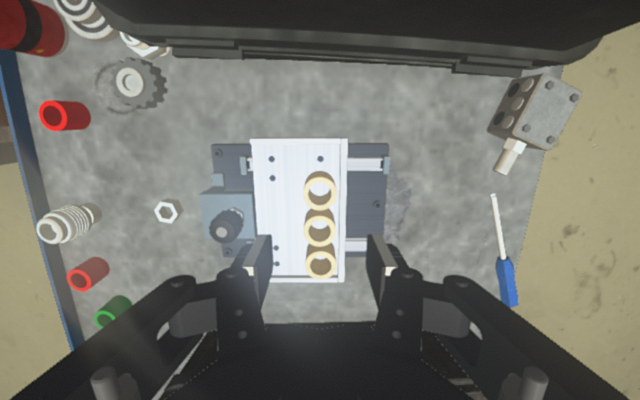

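The three bushes stand in a straight row along the fence at (320,190), (320,228) and (320,264), and the plunger is seated with its knob at (227,222). Next, the knob.

```bash
python3 -m jog '[[[0,0,0,-10,-30,0,0.2],[0,0,0,-20,-60,0,0.2],[0,0,0,-30,-90,0,0.2],[0,0,0,-30,-90,30,0.2],[0,0,0,-30,-90,60,0.2]]]'
python3 -m jog '[[[0,0,0,0,0,12,0.2],[0,0,0,0,0,12,0.2],[0,0,0,0,0,12,0.2],[0,0,0,0,0,12,0.2]]]'
python3 - <<'E'
from h import *
s=bot.sense(); print(tool(np.array([.6103,.0585,.032])-s['tcp_pos']),s['tool_rot'])
E
```

```text
t: 19.32
tcp_pos: [0.6122, 0.0602, 0.1004]
tool_rot: [-0.0, 1.0, 0.015, 0.001]
force: [1.3, -0.9, -0.5]
width: 0.0511
gripper_force: 0.0
t: 19.65
tcp_pos: [0.6126, 0.0577, 0.0896]
tool_rot: [0.0, 1.0, 0.013, 0.001]
force: [0.4, -0.1, 0.9]
width: 0.0511
gripper_force: 0.0
[-2.39704712 -0.85268988 57.59391504] [8.07789234e-07 9.99913092e-01 1.31701340e-02 5.96412269e-04]
```

```bash
python3 -m jog '[[[0,0,0,-1.5,-1,15,0.2],[0,0,0,-1.5,-1,30,0.2],[0,0,0,-1.5,-1,45,0.2],[0,0,0,-1.5,-1,45,0.2],[0,0,0,-1.5,-1,45,0.2]]]'
python3 -m jog '[[[0,0,0,0,0,5,0.2],[0,0,0,0,0,11,0.2],[0,0,0,0,0,11,0.2],[0,0,0,0,0,11,0.2]]]'
python3 -m jog '[[[0,0,0,0,0,0,-1],[0,0,0,0,0,0,-1],[0,0,0,0,0,0,-1],[0,0,0,0,0,0,-1],[0,0,0,0,0,0,-1]]]'
```

```text
t: 20.07
tcp_pos: [0.6107, 0.0588, 0.0444]
tool_rot: [-0.0, 1.0, 0.013, 0.0]
force: [0.4, -0.4, 0.4]
width: 0.0516
gripper_force: 0.0
t: 20.4
tcp_pos: [0.6102, 0.0591, 0.0325]
tool_rot: [-0.0, 1.0, 0.013, -0.0]
force: [-0.6, -0.7, -0.1]
width: 0.0512
gripper_force: 0.0
t: 20.82
tcp_pos: [0.6106, 0.0582, 0.0331]
tool_rot: [0.001, 1.0, 0.013, 0.0]
force: [-2.0, -5.6, 4.8]
width: 0.0244
gripper_force: 59.0
```

Knob gripped (24 mm). Pulling gently.

```bash
python3 -m jog '[[[0,0,0,0,0,-3,-1],[0,0,0,0,0,-6,-1],[0,0,0,0,0,-9,-1],[0,0,0,0,0,-12,-1],[0,0,0,0,0,-15,-1]]]'
python3 -m jog '[[[0,0,0,0,0,-2,-1],[0,0,0,0,0,-4,-1],[0,0,0,0,0,-4,-1],[0,0,0,0,0,-4,-1]]]'
```

```text
t: 21.23
tcp_pos: [0.6104, 0.0581, 0.0463]
tool_rot: [0.001, 1.0, 0.013, 0.0]
force: [6.0, -5.1, -10.8]
width: 0.0243
gripper_force: 59.3
t: 21.57
tcp_pos: [0.6104, 0.0581, 0.0501]
tool_rot: [0.001, 1.0, 0.013, 0.0]
force: [7.7, -5.6, -11.5]
width: 0.0243
gripper_force: 59.3
```

```bash
python3 -m jog '[[[0,0,0,0,0,-1,-1],[0,0,0,0,0,-2,-1],[0,0,0,0,0,-3,-1],[0,0,0,0,0,-3,-1]]]'
python3 -m jog '[[[0,0,0,0,0,-0.7,-1],[0,0,0,0,0,-1.3,-1],[0,0,0,0,0,-1.3,-1]]]'
```

```text
t: 21.9
tcp_pos: [0.6104, 0.0581, 0.053]
tool_rot: [0.001, 1.0, 0.013, 0.0]
force: [6.8, -4.5, -11.9]
width: 0.0242
gripper_force: 59.4
t: 22.15
tcp_pos: [0.6103, 0.0581, 0.0534]
tool_rot: [0.0, 1.0, 0.013, -0.0]
force: [9.7, -4.8, -16.7]
width: 0.0245
gripper_force: 60.2
```

```bash
python3 -m jog '[[[0,0,0,0,0,0,-1],[0,0,0,0,0,0,-1],[0,0,0,0,0,0,-1],[0,0,0,0,0,0,-1],[0,0,0,0,0,0,-1]]]'
python3 - <<'E'
from h import *
for cam in ('wrist','scene'):
    d=snap(cam);P=cloud(d); cv2.imwrite(f'pics/end_{cam}.png',d['image'])
    c=np.array([.611,-.0075]);R=np.array([[1,.027],[-.027,1]])
    p=P.reshape(-1,3); l=(p[:,:2]-c)@R.T
    L=l[(abs(l[:,0])<.08)&(l[:,1]<.0)&(l[:,1]>-.05)&(abs(p[:,2]-.081)<.006)]
    for x0 in(-.042,-.005,.033):
        q=L[abs(L[:,0]-x0)<.0185]; print(cam,len(q),cv2.minEnclosingCircle(q.astype(np.float32)) if len(q) else 0)
    m=(np.hypot(p[:,0]-.6105,p[:,1]-.0585)<.009)&(p[:,2]>.07)&(p[:,2]<.13)
    if m.any(): print('knob top',np.percentile(p[m][:,2],[5,50,95]),m.sum())
a=cv2.imread('pics/end_wrist.png'); b=cv2.imread('pics/end_scene.png')
cv2.imwrite('pics/end.png',np.vstack([cv2.resize(a[100:370,120:520],(440,297)),cv2.resize(b[130:280,200:422],(440,297))]))
E
```

```text
t: 22.57
tcp_pos: [0.6103, 0.0581, 0.0534]
tool_rot: [0.001, 1.0, 0.013, -0.0]
force: [9.8, -5.0, -16.8]
width: 0.0242
gripper_force: 60.2
wrist 487 ((-0.03571284934878349, -0.02824772521853447), 0.014579620212316513)
wrist 1636 ((-0.004613569937646389, -0.023164521902799606), 0.016975341364741325)
wrist 1889 ((0.03303432837128639, -0.02333952859044075), 0.016674991697072983)
knob top [0.11388024 0.11503522 0.11631946] 1088
scene 108 ((-0.043037451803684235, -0.024454182013869286), 0.01732027716934681)
scene 94 ((-0.006795271299779415, -0.02395959012210369), 0.016901854425668716)
scene 65 ((0.03129350394010544, -0.024904096499085426), 0.0167331974953413)
knob top [0.07196742 0.11380561 0.11593202] 44
```

View pics/end.png

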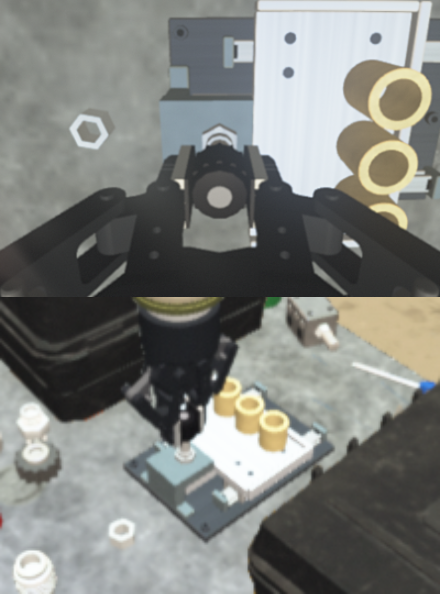

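The knob (218,190) is held at the stop, its top at 115 mm against 95 mm seated, and the row is undisturbed. Handing in.

```bash
python3 -c "
from rig import workorder; print(workorder.hand_in())"
```

```text
the job is handed in; nothing more can be done
None
```

The job is handed in at about 23 s on the robot's clock: the three bushes stand in a close row along the fence (outer two about 74 mm apart), the plunger is held about 20 mm up at its stop, and the shuttle is in its loading position; the hand-in returned no verdict.

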